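# Close up the paint spinner and hold its collar on the flat

## Task

The blue candle holder is loaded on the paint spinner, so close it up: first push the grey drip drawer fully shut, then pinch the steel spindle with one finger lying on its yellow flat and turn it until the flat faces the red mark on the front edge of the spinner's base. Then let go of it, fetch the brass collar and slip it over the spindle with its black thumbscrew on the flat side, pointing at that red mark, all the way down onto the washer; finish while still holding the collar in the fingers and pressing it firmly down, and leave everything else on the table where it is.

Things in the scene. Friction and masses are not known exactly. Their poses are not given: they have to be found in the camera images.
- spinner: White paint spinner fixed to the table, base 200 x 180 x 60 mm high. Origin on the table under the spindle axis; the base spans x -110 (front) to +90. Own -x is the front, drawer side. The red mark (34 x 10 mm) lies on the base top along own -x, 70 to 104 mm from the axis. Platter (radius 60, top 70 mm up) and loaded blue holder (radius 46, top 90 mm up) turn with the spindle.
- spinner_seat (a point): Top of the steel washer (18 mm radius) on the spindle axis, 93 mm above the table: the collar's underside ends here. Fixed to the spinner, axes as the spinner's.
- drip_drawer (a joint): Opening of the grey drip drawer, m: 0 shut (end stop), grows as it comes out towards own -x of the spinner, up to 0.08; starts 0.03 to 0.06 open. Slides with about 1.5 N friction and stays where it is left.
- drawer_lip (a point): Middle of the front face of the black lip (110 wide x 10 mm high), the foremost part of the drawer; 32 mm above the table, 130 mm in front of the spindle axis when shut. The grey front panel 8 mm behind it is 170 wide, 7 to 51 mm above the table. Axes as the spinner's: push along +x.
- spindle (a joint): Angle of the spindle, rad: 0 when its flat faces the spinner's own -x (the red mark), positive counterclockwise seen from above; starts 0.5 to 1.4, end stops at -2.8 and 2.8. Turning takes about 0.06 N m of friction; it stays where it is left.
- spindle_top (a point): Centre of the spindle's top, 138 mm above the table; own -x points out of the flat. Steel shaft of 23 mm diameter standing 45 mm above the washer, top 4 mm tapered. One yellow flat, 16 wide, 7.8 mm from the axis, 1 to 40 mm above the washer: 19.3 mm across with a finger on the flat, else 23. A red dash on the platter's rim is on the flat's side.
- collar: Loose brass ring on the table: 40 outer, 26 inner diameter, 22 mm high, about 0.12 kg. Origin at the centre of its underside, z up. A black thumbscrew (12 mm thick, half height) points along own -x, out to 34 mm from the axis; its tip reaches in to 10 mm from the axis, so the collar goes down only with the screw on the flat's side (within about 0.4 rad).
- collar_screw (a point): Outer end of the collar's thumbscrew, 34 mm from the collar's axis along its own -x, 11 mm above its underside.
- lotus_white: White lotus tealight holder, 80 mm across, 34 mm high, origin at the centre of its underside. Bystander.
- lotus_teal: Blue-patterned lotus tealight holder, 80 mm across, 34 mm high, origin at the centre of its underside. Bystander.
- bauble_red: Red Christmas bauble with a flat foot, 64 mm across, 61 mm high, origin at the centre of its underside. Bystander.
- jar_green: Paint jar with green cap, 48 mm across, 60 mm high, origin at the centre of its underside. Bystander.
- jar_orange: Paint jar with orange cap, 48 mm across, 60 mm high, origin at the centre of its underside. Bystander.
- log_slice: Slice of a log, 90 mm across, 14 mm thick, origin at the centre of its underside. Bystander.
- paint_brush: Paint brush, 170 mm long, lying on the table. Bystander.
There are look-alikes about, which are no part of the job. Of the things like the collar, leave any that is turquoise; of the rest the smaller one is meant.

How it is judged (in metres and radians):
On the way, in this order (a step that is already met when the one before it is completed fails the run):
1. the drip drawer is fully shut (value of joint drip_drawer below 0.006 m), for 0.2 s.
2. a finger lies on the spindle's flat and the spindle is turned so that the flat faces the red mark (value of joint spindle between -0.15 and 0.15 rad and contact force between spindle_flat and the fingers above 2 N), for 0.2 s.
At the end, for the whole second after the job is handed in: Drawer shut within 6 mm; flat facing the red mark within 0.2 rad; collar upright on the washer (3 mm high, 4 mm sideways, 0.1 rad), thumbscrew on the flat side, towards the mark within 0.25 rad, still gripped (over 3 N) and pressed down on the spinner with over 4 N (value of joint drip_drawer below 0.006 m and value of joint spindle between -0.2 and 0.2 rad and z of collar in the frame of spinner_seat below 0.003 m and horizontal distance between collar and spinner_seat below 0.004 m and angle between collar's own z axis and vertical below 0.1 rad and x of collar_screw in the frame of spinner_seat below -0.02 m and angle between the x axis of collar and the x axis of spinner, either way round below 0.25 rad and contact force between the fingers and collar above 3 N and contact force between collar and spinner above 4 N); the arm keeps its last pose, push and grip.
It fails at once if a bystander is moved more than 30 mm (distance of any of lotus_white, lotus_teal, bauble_red, jar_green, jar_orange, log_slice, paint_brush from where it was at the start of the episode above 0.03 m).
It also fails if it takes over 61 s, if anything falls off the work surface, if the arm or the gripper's body presses on something with over 40 N, if the wrist force passes 120 N, or if a joint passes its speed limit or range.

## Robot

A 6-joint arm with a two-finger parallel gripper is mounted at the origin on the work surface. World frame = base frame: x ahead of the robot, y to its left, z up, the work surface at z = 0. Lengths are in mm, angles in rad, forces in N, time in s.
With the tool pointing down it reaches from about 300 to 875 mm from the base axis. Payload 6.4 kg.
Tool frame: the origin (TCP) lies midway between the tips of the shut fingers; the grasp point (between the pads) lies 19 mm behind it; z points along the fingers, y is the line along which they close (so a half turn about z gives the same grasp; the last joint's range is limited). The gripper opens to 88 mm and grips with 3 to 60 N. Pads are 18 mm wide; open, the fingers measure 123 mm over their backs; the gripper's body (75 mm by 187 mm) begins 45 mm behind the grasp point.
Start: joints at [0.932, 0.181, 1.607, -0, 1.354, -0.206], TCP at [241.154, 522.002, 238.714] pointing down, gripper open.
Joint ranges: [-2.99, 2.99], [-0.89, 2.07], [0.3, 2.58], [-1.14, 4.28], [0, 2.63], [-3.12, 3.12]. Speed limits (rad/s): [2.57, 2.57, 3.01, 3.14, 3.14, 3.14].

## Interface

Orientations are given as [roll, pitch, yaw] about the fixed x, y, z axes, in that order (R = Rz(yaw) Ry(pitch) Rx(roll)).
In Python, from workcell import bot gives the robot as it stands.
- The arm moves only by the tool servo_tool, never from a script. Its argument "commands" is a list of rows, each an object of numbers: "tx", "ty", "tz": the shift along the tool's x, y, z in m; "twist": the turn about the tool's z in rad; "hand": the closure, from -1 (fully open) to 1 (shut). A call has 1 to 12 rows; each row shifts and turns the commanded pose from where the row before left it, along the tool's axes as they then stand; what a row does not reach is not made up. A row lasts 1/12 s, in which the tool goes at most 41.7 mm and 7.16 degrees, less where a joint would pass 70% of its speed; a pose out of reach is approached as far as the arm can. A call with a gripper value outside its range is refused whole. The fingers move at their own pace and stop on an object; "grip_force" is the grip in N (left out, the last holds). Time passes only in rows, so rows that do not move let the fingers close. It gives the time, the measured TCP pose, the force, the opening and the grip force at its end, in the units of the state.
- bot.observe(): the state, without advancing time (a new reading comes with each control period).
- bot.capture(name): name is "scene" or "top" or "wrist"; returns a dict with "img" (384x512x3 uint8, red, green, blue), "fx", "fy", "cx", "cy" (pixels), "T" (4x4, takes a point from camera to world coordinates); the wrist camera has in their place "T_tool_cam" (4x4, takes a point from camera to tool coordinates, whose origin is the TCP and whose axes are the flange's). Camera axes: x right, y up, looking along -z (the intrinsics and any distortion apply to the point x, -y, -z); pixel columns grow to the right and rows downward; lengths in mm; the calibration is good to about 2 mm. A picture is of the moment at which its call begins: read the wrist's pose just before it. There is no depth.
- bot.sign_off(): hands the job in; it is judged then, once.
Trained networks look in the newest picture that a camera, given by its name, has taken for a name from the list of things; names that differ only in an ending like _2 or _b are one class to them, and where a whole thing is asked for, a point or a joint stands for the part that bears it (a point fixed in the world has none). Each returns a list of dicts, best first, with "score" (0 to 1); they miss things now and then, are a little off and sometimes report something else, mostly with a low value. They report only what shows in the picture. A call takes as long as a camera call. They do not tell look-alikes from the thing itself.
- bot.look_for(camera, label): "centre" ([x, y, z] in mm, in world coordinates, good to about 4 mm: the middle of the surface that is visible of it).
- bot.pinpoint(camera, label): "centre" ([x, y, z] in mm, in world coordinates, good to about 4 mm: a listed point, or the origin of a listed thing).
The state is a dict: "t": time; "joint_pos": joint angles; "joint_vel": joint speeds; "joint_efforts": joint torques, N m; "ee_pos": TCP position; "orientation": TCP orientation; "ft_force": force on the tool from outside, world axes, zero at the start; "moment": the same for the moment, N m; "width": opening from 0.0 (shut) to 1.0 (fully open); "grasp_force": force on a finger pad.
Only numpy, scipy, OpenCV 4.12 (cv2) and the standard library are available. Lean on these libraries where they do the work, as an engineer would, in place of code of your own. Each camera call takes 0.05 s, during which the arm holds its last target. There are 200 camera calls.

## Working session

There is one attempt and no reset: what is moved stays moved. The work goes in short steps, Python scripts to look and compute and a tool call to move; the robot and the scene stay as the last step left them, time stands still between calls to the robot, and variables do not carry over. Pictures are saved under pics/ and viewed, at most 10 in all, crops included, and the job is handed in when it is done.

Besides the shell and the picture viewer there is one more tool, called after "Emit:" as a command line: name --argument value ..., lists and objects as JSON in quotes. servo_tool: Moves the arm, as the interface text tells. Its arguments: {"type":"object","properties":{"commands":{"type":"array","items":{"type":"object","properties":{"tx":{"type":"number"},"ty":{"type":"number"},"tz":{"type":"number"},"twist":{"type":"number"},"hand":{"type":"number"}}}},"grip_force":{"type":"number"}},"required":["commands"]}

```bash
mkdir -p pics; cat > h.py <<'E'
from workcell import bot
import numpy as np, cv2
def cap(n,f=None):
    c=bot.capture(n)
    if f: cv2.imwrite('pics/'+f,c['img'][:,:,::-1])
    return c
def look(cam,labels,fn='pinpoint'):
    for l in labels:
        for d in getattr(bot,fn)(cam,l)[:3]:
            print(cam,fn[:4],l,np.round(d['centre'],0),round(d['score'],2))
def proj(c,p):
    T=np.array(c['T']);q=np.linalg.inv(T)@np.r_[p,1]
    return c['cx']+c['fx']*q[0]/-q[2], c['cy']+c['fy']*-q[1]/-q[2]
def ray(c,u,v):
    T=np.array(c['T']);d=np.array([(u-c['cx'])/c['fx'],-(v-c['cy'])/c['fy'],-1])
    return T[:3,3],T[:3,:3]@d
def at(c,u,v,z):
    o,d=ray(c,u,v);return o+d*(z-o[2])/d[2]
E
python3 - <<'E'
from h import *
a=cap('scene','s1.png');b=cap('top','t1.png')
print(a.keys())
for cam in('scene','top'):
    look(cam,['spinner','spinner_seat','drawer_lip','spindle_top','collar','collar_screw'])
look('top',['lotus_white','lotus_teal','bauble_red','jar_green','jar_orange','log_slice','paint_brush'])
cv2.imwrite('pics/both.png',np.vstack([a['img'],b['img']])[:,:,::-1])
print(bot.observe())
E
```

```text
dict_keys(['img', 'fx', 'fy', 'cx', 'cy', 'T'])
scene pinp spinner [667.  50.  -2.] 0.84
scene pinp spinner_seat [670.  45.  95.] 0.59
scene pinp spinner_seat [506.  35.  35.] 0.39
scene pinp spinner_seat [666.  50.  -0.] 0.2
scene pinp drawer_lip [509.  29.  31.] 0.65
scene pinp spindle_top [670.  50. 140.] 0.98
scene pinp spindle_top [ 602. -467.    0.] 0.65
scene pinp collar [480. 257.  -3.] 0.74
scene pinp collar [440. 159.   2.] 0.71
scene pinp collar [583. 238.   2.] 0.68
scene pinp collar_screw [490. 158.  16.] 0.85
scene pinp collar_screw [448. 236.  13.] 0.7
scene pinp collar_screw [576. 280.  17.] 0.68
top pinp spinner [666.  51.  -2.] 0.98
top pinp spinner_seat [507.  35.  32.] 0.66
top pinp spinner_seat [669.  47.  92.] 0.59
top pinp drawer_lip [506.  38.  33.] 0.77
top pinp drawer_lip [ 603. -460.    0.] 0.61
top pinp drawer_lip [667.  48.  94.] 0.29
top pinp spindle_top [671.  52. 138.] 0.93
top pinp spindle_top [ 604. -462.   -1.] 0.63
top pinp spindle_top [666.  51.  -3.] 0.43
top pinp collar [445. 163.  -4.] 0.72
top pinp collar [581. 236.   1.] 0.63
top pinp collar 
[... 700 characters left out ...]
    2.] 0.87
{'t': 1.05, 'joint_pos': array([ 9.31691449e-01,  1.80795234e-01,  1.60700424e+00,  1.27142003e-06,
        1.35381145e+00, -2.06317574e-01]), 'joint_vel': array([-0.00033289,  0.00084359, -0.00132087, -0.00100078, -0.00014501,
        0.00071221]), 'joint_efforts': array([-2.74597522e-03, -4.33853817e+01, -3.42173016e+01,  7.02750706e-02,
        3.07986292e-02,  2.19796064e-06]), 'ee_pos': array([241.15492864, 521.99573074, 238.71508763]), 'orientation': array([-3.14157502e+00, -4.95862155e-06,  2.70880508e+00]), 'ft_force': array([-0.44105013, -0.16213183,  0.47271476]), 'moment': array([-0.01622026,  0.05433068, -0.00169038]), 'grasp_force': 0.0, 'width': 0.9977596925546429}
```

View pics/s1.png

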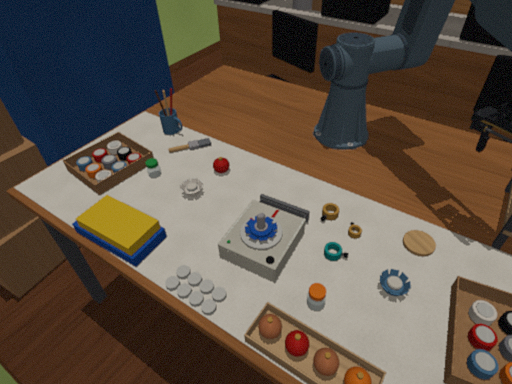

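View pics/t1.png

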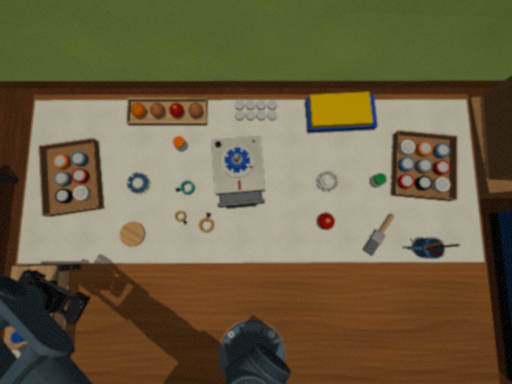

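Three rings: scene (330,211)/top (207,223) is large brass. Scene (355,230)/top (181,216) is small brass. Scene (333,251)/top (187,187) is turquoise. The small brass one fits, since its screw sits 34 mm from the axis, against about 50 mm for the larger. I'll confirm that in a crop.

```bash
python3 - <<'E'
import cv2,numpy as np
t=cv2.imread('pics/t1.png');s=cv2.imread('pics/s1.png')
r=lambda i,x,y,w,h:cv2.resize(i[y:y+h,x:x+w],(400,300),interpolation=cv2.INTER_CUBIC)
cv2.imwrite('pics/c1.png',np.vstack([np.hstack([r(t,160,180,80,60),r(s,305,195,80,60)]),np.hstack([r(t,195,130,100,75),r(s,215,190,100,75)])]))
E
```

```text
(no output)
```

View pics/c1.png

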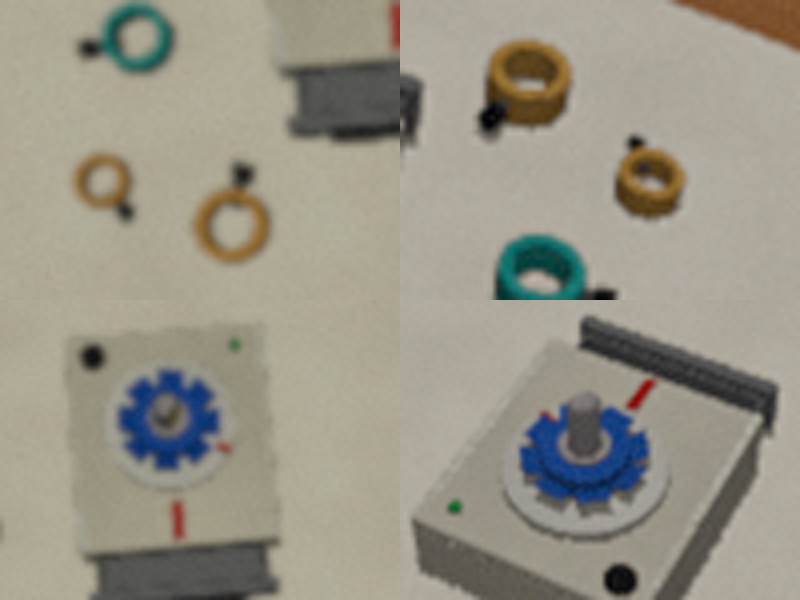

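The small brass ring at top (181,216) is clearly smaller than the one at (207,223), so it's the one meant. The red mark sits at about top (239.5,185) and the rim dash at about (251,167). Next I'll work out the angles and where the wrist camera sits.

```bash
python3 - <<'E'
from h import *
c=bot.capture('top');w=bot.capture('wrist')
m=at(c,239.5,185,60);d=at(c,251.25,167,70);f=np.array([668.5,50.5,0])
for n,p in(('mark',m),('dash',d)):
    v=p-f;print(n,p.round(),np.hypot(*v[:2]).round(),(np.arctan2(v[1],v[0])-np.pi+np.pi)%(2*np.pi)-np.pi)
print(np.round(w['T_tool_cam'],2),w['fx'],w['cx'],w['cy'],{k for k in w})
# drawer & base edges by colour in top view
hsv=cv2.cvtColor(c['img'],cv2.COLOR_RGB2HSV)
r=((hsv[...,0]<8)|(hsv[...,0]>172))&(hsv[...,1]>140)
ys,xs=np.nonzero(r[172:196,230:248]);print('red',xs.mean()+230,ys.mean()+172,len(xs),at(c,xs.mean()+230,ys.mean()+172,60))
E
```

```text
mark [582.  41.  60.] 87.0 0.10602371553130041
dash [645.  -1.  70.] 56.0 1.1474456966730653
[[   0.      0.95    0.32   83.07]
 [   1.     -0.     -0.      0.28]
 [  -0.      0.32   -0.95 -147.1 ]
 [   0.      0.      0.      1.  ]] 286.29378808301465 258.4001448088984 186.52093977123147 {'cy', 'fx', 'cx', 'T_tool_cam', 'img', 'fy'}
red 239.0 184.5 8 [583.95902549  43.10122302  60.        ]
```

Emit:
servo_tool --commands '[{"twist":-0.107,"hand":1},{"twist":-0.107,"hand":1},{"twist":-0.107,"hand":1},{"twist":-0.107,"hand":1},{"twist":-0.107,"hand":1}]'

```text
invalid input
```

Emit:
servo_tool --commands '[{"tx":-0.02,"ty":-0.034,"hand":1},{"tx":-0.02,"ty":-0.034,"hand":1},{"tx":-0.02,"ty":-0.034,"hand":1},{"tx":-0.02,"ty":-0.034,"hand":1},{"tx":-0.02,"ty":-0.034,"hand":1},{"tx":-0.02,"ty":-0.034,"hand":1},{"tx":-0.02,"ty":-0.034,"hand":1},{"tx":-0.02,"ty":-0.034,"hand":1},{"tx":-0.02,"ty":-0.034,"hand":1},{"tx":-0.02,"ty":-0.034,"hand":1},{"tx":-0.02,"ty":-0.034,"hand":1},{"tx":-0.02,"ty":-0.034,"hand":1}]'

```text
invalid input
```

Emit:
servo_tool --commands '[{"tx":-0.022,"ty":-0.034,"hand":1},{"tx":-0.022,"ty":-0.034,"hand":1},{"tx":-0.022,"ty":-0.034,"hand":1},{"hand":1},{"hand":1}]'

```text
invalid input
```

```bash
cat >> h.py <<'E'
from scipy.spatial.transform import Rotation as R
def wrist(f=None):
    s=bot.observe();c=bot.capture('wrist')
    T=np.eye(4);T[:3,:3]=R.from_euler('xyz',s['orientation']).as_matrix();T[:3,3]=s['ee_pos']
    c['T']=T@np.array(c['T_tool_cam'])
    if f: cv2.imwrite('pics/'+f,c['img'][:,:,::-1])
    return c,s
E
python3 - <<'E'
from h import *
c,s=wrist('w1.png');print(s['t'],s['ee_pos'],s['orientation'])
look('wrist',['spinner','spinner_seat','drawer_lip','spindle_top'])
E
```

```text
1.15 [241.14432222 522.0061822  238.70200144] [-3.14157055e+00 -6.43280347e-07  2.70878508e+00]
```

View pics/w1.png

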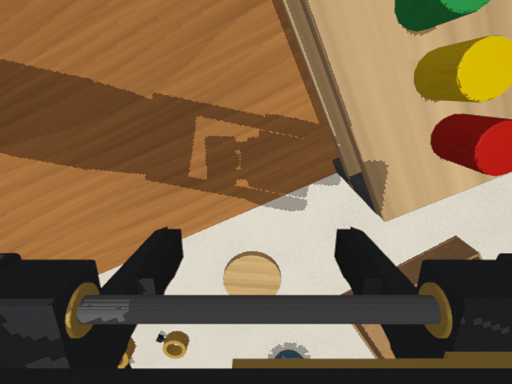

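The arm hasn't moved: the view shows only the table, with the small collar at (176,345). I'll fill in every field and try again.

Emit:
servo_tool --commands '[{"tx":0,"ty":0,"tz":0,"twist":-0.107,"hand":1},{"tx":0,"ty":0,"tz":0,"twist":-0.107,"hand":1},{"tx":0,"ty":0,"tz":0,"twist":-0.107,"hand":1},{"tx":0,"ty":0,"tz":0,"twist":-0.107,"hand":1},{"tx":0,"ty":0,"tz":0,"twist":-0.107,"hand":1}]' --grip_force 20

```text
t: 1.82
ee_pos: [241.1, 522.0, 238.7]
orientation: [3.142, 0.0, -3.034]
ft_force: [0.2, -0.2, 0.9]
width: 0.644
grasp_force: 0.0
```

Emit:
servo_tool --commands '[{"tx":-0.02,"ty":-0.034,"tz":0,"twist":0,"hand":1},{"tx":-0.02,"ty":-0.034,"tz":0,"twist":0,"hand":1},{"tx":-0.02,"ty":-0.034,"tz":0,"twist":0,"hand":1},{"tx":-0.02,"ty":-0.034,"tz":0,"twist":0,"hand":1},{"tx":-0.02,"ty":-0.034,"tz":0,"twist":0,"hand":1},{"tx":-0.02,"ty":-0.034,"tz":0,"twist":0,"hand":1},{"tx":-0.02,"ty":-0.034,"tz":0,"twist":0,"hand":1},{"tx":-0.02,"ty":-0.034,"tz":0,"twist":0,"hand":1},{"tx":-0.02,"ty":-0.034,"tz":0,"twist":0,"hand":1},{"tx":-0.02,"ty":-0.034,"tz":0,"twist":0,"hand":1},{"tx":-0.02,"ty":-0.034,"tz":0,"twist":0,"hand":1},{"tx":-0.02,"ty":-0.034,"tz":0,"twist":0,"hand":1}]'

```text
t: 2.82
ee_pos: [522.5, 138.8, 239.0]
orientation: [3.141, 0.001, -3.04]
ft_force: [1.1, 0.7, -0.4]
width: -0.0
grasp_force: 0.0
```

Emit:
servo_tool --commands '[{"tx":-0.022,"ty":-0.034,"tz":0,"twist":0,"hand":1},{"tx":-0.022,"ty":-0.034,"tz":0,"twist":0,"hand":1},{"tx":-0.022,"ty":-0.034,"tz":0,"twist":0,"hand":1},{"tx":0,"ty":0,"tz":0,"twist":0,"hand":1},{"tx":0,"ty":0,"tz":0,"twist":0,"hand":1}]'

```text
t: 3.23
ee_pos: [598.3, 44.0, 238.1]
orientation: [3.141, -0.001, -3.043]
ft_force: [0.4, -0.4, 0.2]
width: 0.003
grasp_force: 0.0
```

```bash
python3 - <<'E'
from h import *
c,s=wrist('w2.png');print(s['t'],s['ee_pos'],s['orientation'])
look('wrist',['spinner','spinner_seat','drawer_lip','spindle_top'])
E
```

```text
3.2333 [598.26932022  43.96864207 238.11640771] [ 3.14128657e+00 -7.88621682e-04 -3.04295504e+00]
wrist pinp spinner [670.  49.  -0.] 0.96
wrist pinp spinner_seat [669.  50.  94.] 0.62
wrist pinp drawer_lip [509.  38.  29.] 0.58
```

View pics/w2.png

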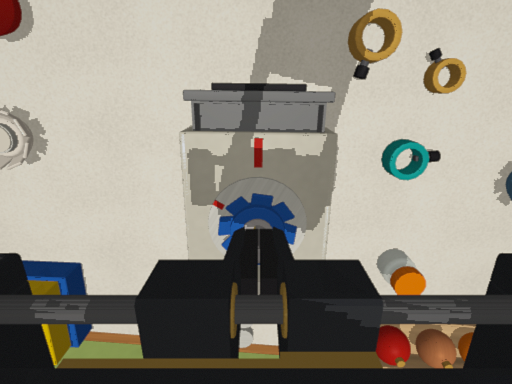

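The wrist view shows the black lip from (211,87) to (307,87), the red mark at (258,153), the base's front edge from (181,132) to (337,132), and the small collar at (445,75) with its screw at (435,55).

```bash
python3 - <<'E'
from h import *
c,s=wrist()
im=c['img'];hsv=cv2.cvtColor(im,cv2.COLOR_RGB2HSV).astype(int)
m=((hsv[...,0]<8)|(hsv[...,0]>172))&(hsv[...,1]>150)
m[:130]=0;m[180:]=0;m[:,:240]=0;m[:,280:]=0
ys,xs=np.nonzero(m)
a=at(c,xs[ys<=ys.min()+2].mean()+.5,ys.min(),60);b=at(c,xs[ys>=ys.max()-2].mean()+.5,ys.max()+1,60)
print('mark',a,b,np.linalg.norm(b-a),np.arctan2(*(b-a)[1::-1]))
p,q=at(c,181,132,60),at(c,337,132,60);print('front edge',p,q,np.linalg.norm(p-q),np.arctan2(*(p-q)[1::-1])+np.pi/2)
psi=0.0985;e=np.array([np.cos(psi),np.sin(psi)])
print('axis from mark',(a[:2]+b[:2])/2+87*e,'from edge',(p+q)[:2]/2+110*e)
for x in(211,307):print('lip',at(c,x,83.5,37),)
l=at(c,259,83.5,37)[:2];print('opening',(np.array([669,50])-l)@e-130)
# collar: pinpoint + brass blob
m=((hsv[...,0]>12)&(hsv[...,0]<25)&(hsv[...,1]>110)).astype(np.uint8);m[:,:410]=0;m[:50]=0;m[100:]=0;m[:,480:]=0
(u,v),r=cv2.minEnclosingCircle(cv2.findNonZero(m));print(u,v,r,'top-ish',at(c,u,v,11))
look('wrist',['collar','collar_screw'])
t=bot.capture('top');k=cv2.cvtColor(t['img'],cv2.COLOR_RGB2HSV)
m=((k[...,0]>8)&(k[...,0]<28)&(k[...,1]>90)).astype(np.uint8);m[:,:170]=0;m[:205]=0;m[228:]=0;m[:,194:]=0
(u2,v2),r=cv2.minEnclosingCircle(cv2.findNonZero(m));print(u2,v2,r,at(t,u2,v2,11))
o1,d1=ray(c,u,v);o2,d2=ray(t,u2,v2)
x=np.linalg.lstsq(np.c_[d1,-d2],o2-o1,rcond=None)[0];print('tri',o1+d1*x[0],o2+d2*x[1])
E
```

```text
mark [567.4573881   40.85856436  60.        ] [601.41687065  43.90627852  60.        ] 34.09596774452675 0.0895058132126526
front edge [568.37849806 -43.42670776  60.        ] [549.9505634 131.7723846  60.       ] 176.16557762500827 0.10479748097369801
axis from mark [671.01542263  50.93807092] from edge [668.63133829  54.99032627]
lip [513.21713961 -16.02068994  37.        ]
lip [501.68829629  93.51031179  37.        ]
opening 31.871048208381183
440.96246337890625 76.62252807617188 21.814128875732422 top-ish [475.74136805 259.45000235  11.        ]
wrist pinp collar [441. 162.  -4.] 0.81
wrist pinp collar [478. 258.  -2.] 0.65
wrist pinp collar [578. 233.  -0.] 0.6
wrist pinp collar_screw [575. 276.  13.] 0.96
wrist pinp collar_screw [491. 157.  12.] 0.83
wrist pinp collar_screw [451. 236.  12.] 0.82
179.43443298339844 215.72950744628906 4.981991291046143 [477.41037632 261.93092452  11.        ]
tri [475.39312505 261.44154952   7.61816395] [477.65419558 262.57390871   8.05217221]
```

Emit:
servo_tool --commands '[{"tx":0.034,"ty":0,"tz":0,"twist":0,"hand":1},{"tx":0.034,"ty":0,"tz":0,"twist":0,"hand":1},{"tx":0.034,"ty":0,"tz":0,"twist":0,"hand":1},{"tx":0.034,"ty":0,"tz":0,"twist":0,"hand":1},{"tx":0,"ty":0,"tz":0.036,"twist":0,"hand":1},{"tx":0,"ty":0,"tz":0.036,"twist":0,"hand":1},{"tx":0,"ty":0,"tz":0.036,"twist":0,"hand":1},{"tx":0,"ty":0,"tz":0.036,"twist":0,"hand":1},{"tx":0,"ty":0,"tz":0.036,"twist":0,"hand":1},{"tx":0,"ty":0,"tz":0.036,"twist":0,"hand":1},{"tx":0,"ty":0,"tz":0,"twist":0,"hand":1}]'

```text
t: 4.6
ee_pos: [456.3, 33.2, 16.4]
orientation: [3.138, -0.013, -3.039]
ft_force: [-1.8, -0.1, -0.7]
width: 0.006
grasp_force: 0.0
```

Emit:
servo_tool --commands '[{"tx":-0.012,"ty":0,"tz":0,"twist":0,"hand":1},{"tx":-0.012,"ty":0,"tz":0,"twist":0,"hand":1},{"tx":-0.012,"ty":0,"tz":0,"twist":0,"hand":1},{"tx":-0.01,"ty":0,"tz":0,"twist":0,"hand":1}]'

```text
t: 4.93
ee_pos: [509.3, 36.8, 24.9]
orientation: [-3.141, 0.001, -3.039]
ft_force: [-0.9, -1.8, -1.1]
width: 0.005
grasp_force: 1.0
```

Emit:
servo_tool --commands '[{"tx":-0.005,"ty":0,"tz":0,"twist":0,"hand":1},{"tx":-0.005,"ty":0,"tz":0,"twist":0,"hand":1},{"tx":-0.005,"ty":0,"tz":0,"twist":0,"hand":1},{"tx":-0.003,"ty":0,"tz":0,"twist":0,"hand":1},{"tx":0,"ty":0,"tz":0,"twist":0,"hand":1}]'

```text
t: 5.35
ee_pos: [526.8, 38.6, 23.3]
orientation: [-3.141, 0.001, -3.039]
ft_force: [-1.1, 0.3, 0.0]
width: 0.005
grasp_force: 0.0
```

Emit:
servo_tool --commands '[{"tx":-0.002,"ty":0,"tz":0,"twist":0,"hand":1},{"tx":-0.001,"ty":0,"tz":0,"twist":0,"hand":1},{"tx":-0.001,"ty":0,"tz":0,"twist":0,"hand":1}]'

```text
t: 5.6
ee_pos: [529.3, 39.0, 22.6]
orientation: [3.141, -0.001, -3.039]
ft_force: [-5.9, -0.8, 4.0]
width: 0.004
grasp_force: 3.0
```

Emit:
servo_tool --commands '[{"tx":-0.001,"ty":0,"tz":0,"twist":0,"hand":1},{"tx":-0.001,"ty":0,"tz":0,"twist":0,"hand":1},{"tx":0,"ty":0,"tz":0,"twist":0,"hand":1}]'

```text
t: 5.85
ee_pos: [529.4, 39.1, 22.1]
orientation: [3.141, -0.006, -3.039]
ft_force: [-9.0, -1.9, 6.7]
width: 0.003
grasp_force: 4.9
```

Emit:
servo_tool --commands '[{"tx":0.02,"ty":0,"tz":0,"twist":0,"hand":1},{"tx":0.02,"ty":0,"tz":0,"twist":0,"hand":1},{"tx":0,"ty":0,"tz":-0.036,"twist":0,"hand":-1},{"tx":0,"ty":0,"tz":-0.036,"twist":0,"hand":-1},{"tx":0,"ty":0,"tz":-0.036,"twist":0,"hand":-1},{"tx":0,"ty":0,"tz":-0.036,"twist":0,"hand":-1},{"tx":0,"ty":0,"tz":-0.036,"twist":0,"hand":-1},{"tx":0,"ty":0,"tz":-0.036,"twist":0,"hand":-1},{"tx":-0.03,"ty":0,"tz":0,"twist":0,"hand":-1},{"tx":-0.03,"ty":0,"tz":0,"twist":0,"hand":-1},{"tx":-0.03,"ty":0,"tz":0,"twist":0,"hand":-1},{"tx":-0.03,"ty":0,"tz":0,"twist":0,"hand":-1}]'

```text
t: 6.85
ee_pos: [613.1, 47.5, 239.3]
orientation: [-3.141, 0.002, -3.04]
ft_force: [-0.9, 0.2, 0.9]
width: 0.735
grasp_force: 0.0
```

Emit:
servo_tool --commands '[{"tx":0,"ty":0,"tz":0,"twist":0,"hand":-1},{"tx":0,"ty":0,"tz":0,"twist":0,"hand":-1},{"tx":0,"ty":0,"tz":0,"twist":0,"hand":-1}]'

```text
t: 7.1
ee_pos: [610.8, 47.4, 238.1]
orientation: [3.141, -0.001, -3.039]
ft_force: [0.4, 0.4, -0.5]
width: 0.964
grasp_force: 0.0
```

```bash
python3 - <<'E'
from h import *
c,s=wrist('w3.png');print(s['t'],s['ee_pos'],s['orientation'])
look('wrist',['spinner','spinner_seat','drawer_lip','spindle_top','collar','collar_screw'])
im=c['img'];hsv=cv2.cvtColor(im,cv2.COLOR_RGB2HSV)
m=(((hsv[...,0]<8)|(hsv[...,0]>172))&(hsv[...,1]>150)).astype(np.uint8)
n,_,st,ce=cv2.connectedComponentsWithStats(m)
for i in range(1,n):
    if st[i,4]>8:
        p=at(c,*(ce[i]+.5),70);v=p[:2]-[669.5,50.5];print(st[i],ce[i].round(1),p.round(1),np.hypot(*v),np.arctan2(v[1],v[0])+(np.pi if v[1]<0 else 0)*1)
cv2.imwrite('pics/w3b.png',cv2.resize(im[120:320,130:400][:,:,::-1],(800,593),interpolation=cv2.INTER_CUBIC))
E
```

```text
7.1 [610.78644862  47.36721775 238.09277135] [ 3.14131060e+00 -1.35063673e-03 -3.03925901e+00]
wrist pinp spinner [670.  51.   2.] 0.86
wrist pinp spinner_seat [671.  51.  90.] 0.68
wrist pinp drawer_lip [544.  41.  30.] 0.6
wrist pinp spindle_top [668.  44. 138.] 0.67
wrist pinp collar [583. 235.   1.] 0.9
wrist pinp collar [480. 260.   0.] 0.87
wrist pinp collar [444. 162.  -3.] 0.58
wrist pinp collar_screw [489. 157.  10.] 0.95
wrist pinp collar_screw [453. 237.  13.] 0.91
wrist pinp collar_screw [575. 278.  11.] 0.65
[  0   0  17  21 275] [6.6 8.4] [ 479.6 -208.8   70. ] 321.4087740500837 0.9387511553135952
[252 127   9  30 243] [255.7 140.8] [581.8  42.1  70. ] 88.13848060254995 0.09536491076165499
[211 190  11   9  53] [215.8 194.2] [649.    1.8  70. ] 52.802966407293354 1.1728719436814834
[371 325  21  34 338] [379.6 342.4] [849.8 246.4  70. ] 266.2304551881263 0.8270482619301236
```

View pics/w3b.png

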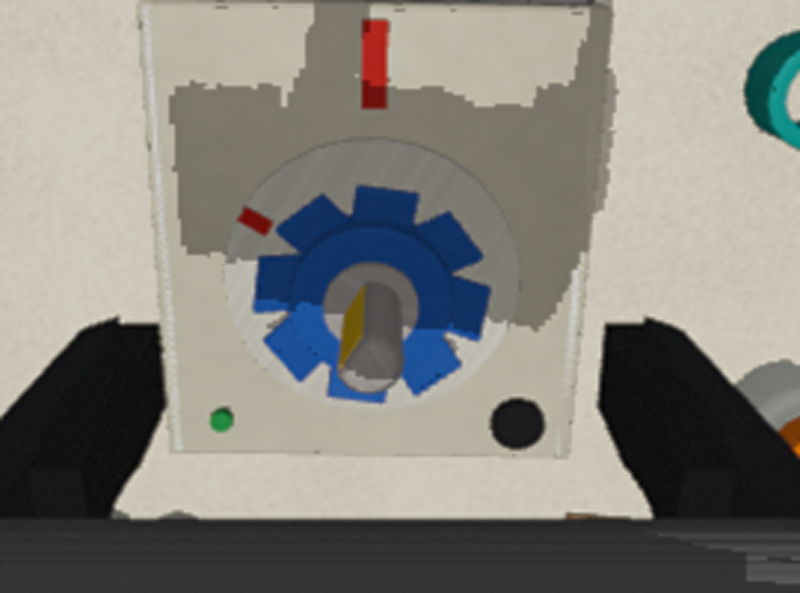

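The drawer is shut: the panel is flush and the lip is about 126 mm from the axis. The yellow flat and the rim dash agree on a spindle angle of about 1.07. Next I go over the spindle and align with the flat.

Emit:
servo_tool --commands '[{"tx":-0.03,"ty":-0.0015,"tz":0,"twist":0,"hand":-1},{"tx":-0.0285,"ty":-0.0012,"tz":0,"twist":0,"hand":-1},{"tx":0,"ty":0,"tz":0,"twist":0.101,"hand":-1},{"tx":0,"ty":0,"tz":0,"twist":0.101,"hand":-1},{"tx":0,"ty":0,"tz":0,"twist":0.101,"hand":-1},{"tx":0,"ty":0,"tz":0,"twist":0.101,"hand":-1},{"tx":0,"ty":0,"tz":0,"twist":0.101,"hand":-1},{"tx":0,"ty":0,"tz":0,"twist":0,"hand":-1},{"tx":0,"ty":0,"tz":0,"twist":0,"hand":-1},{"tx":0,"ty":0,"tz":0,"twist":0,"hand":-1}]'

```text
t: 8.28
ee_pos: [669.9, 50.6, 238.9]
orientation: [3.142, 0.0, 2.742]
ft_force: [0.1, 0.5, -0.3]
width: 0.997
grasp_force: 0.0
```

Emit:
servo_tool --commands '[{"tx":0,"ty":0,"tz":0.035,"twist":0,"hand":-1},{"tx":0,"ty":0,"tz":0.035,"twist":0,"hand":-1},{"tx":0,"ty":0,"tz":0.03,"twist":0,"hand":-1},{"tx":0,"ty":0,"tz":0.02,"twist":0,"hand":-1},{"tx":0,"ty":0,"tz":0.015,"twist":0,"hand":-1},{"tx":0,"ty":0,"tz":0,"twist":0,"hand":-1},{"tx":0,"ty":0,"tz":0,"twist":0,"hand":-1}]'

```text
t: 8.87
ee_pos: [669.4, 50.6, 103.0]
orientation: [-3.141, -0.002, 2.74]
ft_force: [0.6, 0.3, 0.2]
width: 1.001
grasp_force: 0.0
```

Emit:
servo_tool --commands '[{"tx":0,"ty":0,"tz":0,"twist":0,"hand":0.3},{"tx":0,"ty":0,"tz":0,"twist":0,"hand":1},{"tx":0,"ty":0,"tz":0,"twist":0,"hand":1},{"tx":0,"ty":0,"tz":0,"twist":0,"hand":1},{"tx":0,"ty":0,"tz":0,"twist":0,"hand":1},{"tx":0,"ty":0,"tz":0,"twist":0,"hand":1},{"tx":0,"ty":0,"tz":0,"twist":0,"hand":1},{"tx":0,"ty":0,"tz":0,"twist":0,"hand":1},{"tx":0,"ty":0,"tz":0,"twist":0,"hand":1}]' --grip_force 20

```text
t: 9.62
ee_pos: [669.9, 50.6, 103.7]
orientation: [-3.142, -0.0, 2.739]
ft_force: [-0.4, 0.0, 0.2]
width: 0.348
grasp_force: 0.0
```

Emit:
servo_tool --commands '[{"tx":0,"ty":0,"tz":0,"twist":0,"hand":1},{"tx":0,"ty":0,"tz":0,"twist":0,"hand":1},{"tx":0,"ty":0,"tz":0,"twist":0,"hand":1},{"tx":0,"ty":0,"tz":0,"twist":0,"hand":1},{"tx":0,"ty":0,"tz":0,"twist":0,"hand":1}]'

```text
t: 10.03
ee_pos: [670.1, 50.9, 103.7]
orientation: [3.141, 0.0, 2.739]
ft_force: [1.6, 2.0, -0.7]
width: 0.217
grasp_force: 20.0
```

Emit:
servo_tool --commands '[{"tx":0,"ty":0,"tz":0,"twist":0.06,"hand":1},{"tx":0,"ty":0,"tz":0,"twist":0.08,"hand":1},{"tx":0,"ty":0,"tz":0,"twist":0.08,"hand":1},{"tx":0,"ty":0,"tz":0,"twist":0.08,"hand":1},{"tx":0,"ty":0,"tz":0,"twist":0.08,"hand":1},{"tx":0,"ty":0,"tz":0,"twist":0.08,"hand":1},{"tx":0,"ty":0,"tz":0,"twist":0.06,"hand":1},{"tx":0,"ty":0,"tz":0,"twist":0,"hand":1}]'

```text
t: 10.7
ee_pos: [670.8, 50.4, 103.7]
orientation: [3.14, 0.001, 2.217]
ft_force: [5.2, -0.1, -3.7]
width: 0.214
grasp_force: 20.0
```

Emit:
servo_tool --commands '[{"tx":0,"ty":0,"tz":0,"twist":0.07,"hand":1},{"tx":0,"ty":0,"tz":0,"twist":0.08,"hand":1},{"tx":0,"ty":0,"tz":0,"twist":0.08,"hand":1},{"tx":0,"ty":0,"tz":0,"twist":0.08,"hand":1},{"tx":0,"ty":0,"tz":0,"twist":0.08,"hand":1},{"tx":0,"ty":0,"tz":0,"twist":0.08,"hand":1},{"tx":0,"ty":0,"tz":0,"twist":0.08,"hand":1},{"tx":0,"ty":0,"tz":0,"twist":0,"hand":1},{"tx":0,"ty":0,"tz":0,"twist":0,"hand":1},{"tx":0,"ty":0,"tz":0,"twist":0,"hand":1},{"tx":0,"ty":0,"tz":0,"twist":0,"hand":1}]'

```text
t: 11.62
ee_pos: [671.2, 49.7, 103.7]
orientation: [3.139, 0.001, 1.67]
ft_force: [7.9, -1.5, -4.3]
width: 0.217
grasp_force: 20.0
```

Emit:
servo_tool --commands '[{"tx":0,"ty":0,"tz":0,"twist":0,"hand":-1},{"tx":0,"ty":0,"tz":0,"twist":0,"hand":-1},{"tx":0,"ty":0,"tz":0,"twist":0,"hand":-1},{"tx":0,"ty":0,"tz":0,"twist":0,"hand":-1},{"tx":0,"ty":0,"tz":0,"twist":0,"hand":-1},{"tx":0,"ty":0,"tz":-0.03,"twist":0,"hand":-1},{"tx":0,"ty":0,"tz":-0.035,"twist":0,"hand":-1},{"tx":0,"ty":0,"tz":-0.035,"twist":0,"hand":-1},{"tx":0,"ty":0,"tz":-0.035,"twist":0,"hand":-1}]'

```text
t: 12.37
ee_pos: [669.5, 50.7, 240.0]
orientation: [-3.141, -0.0, 1.669]
ft_force: [1.1, 0.4, -0.4]
width: 0.869
grasp_force: 0.0
```

Emit:
servo_tool --commands '[{"tx":0.028,"ty":-0.0215,"tz":0,"twist":0,"hand":-1},{"tx":0.028,"ty":-0.0215,"tz":0,"twist":0,"hand":-1},{"tx":0.028,"ty":-0.0215,"tz":0,"twist":0,"hand":-1},{"tx":0.028,"ty":-0.0215,"tz":0,"twist":0,"hand":-1},{"tx":0.028,"ty":-0.0215,"tz":0,"twist":0,"hand":-1},{"tx":0.028,"ty":-0.0215,"tz":0,"twist":0,"hand":-1},{"tx":0.028,"ty":-0.0215,"tz":0,"twist":0,"hand":-1},{"tx":0.028,"ty":-0.0215,"tz":0,"twist":0,"hand":-1}]'

```text
t: 13.03
ee_pos: [475.4, 257.7, 238.9]
orientation: [3.141, -0.0, 1.669]
ft_force: [-0.0, -0.1, 0.8]
width: 0.999
grasp_force: 0.0
```

Emit:
servo_tool --commands '[{"tx":0,"ty":0,"tz":0.03,"twist":0.1,"hand":-1},{"tx":0,"ty":0,"tz":0.03,"twist":0.1,"hand":-1},{"tx":0,"ty":0,"tz":0.03,"twist":0.1,"hand":-1},{"tx":0,"ty":0,"tz":0.02,"twist":0.1,"hand":-1},{"tx":0,"ty":0,"tz":0,"twist":0.1,"hand":-1},{"tx":0,"ty":0,"tz":0,"twist":0.1,"hand":-1},{"tx":0,"ty":0,"tz":0,"twist":0.1,"hand":-1},{"tx":0,"ty":0,"tz":0,"twist":0.1,"hand":-1},{"tx":0,"ty":0,"tz":0,"twist":0.1,"hand":-1},{"tx":0,"ty":0,"tz":0,"twist":0.1,"hand":-1},{"tx":0,"ty":0,"tz":0,"twist":0,"hand":-1},{"tx":0,"ty":0,"tz":0,"twist":0,"hand":-1}]'

```text
t: 14.03
ee_pos: [476.8, 256.7, 128.8]
orientation: [3.142, 0.0, 0.672]
ft_force: [0.6, 0.4, 0.3]
width: 1.004
grasp_force: 0.0
```

```bash
python3 - <<'E'
from h import *
c,s=wrist('w4.png');print(s['t'],s['ee_pos'],s['orientation'])
look('wrist',['collar','collar_screw'])
t=cap('top','t2.png');look('top',['spindle_top','drawer_lip'])
hsv=cv2.cvtColor(t['img'],cv2.COLOR_RGB2HSV)
m=(((hsv[...,0]<10)|(hsv[...,0]>170))&(hsv[...,1]>110)).astype(np.uint8);m[:, :215]=0;m[:,262:]=0;m[:140]=0;m[195:]=0
n,_,st,ce=cv2.connectedComponentsWithStats(m)
for i in range(1,n):
    p=at(t,*(ce[i]+.5),70);v=p[:2]-[669.5,50.5];print(st[i,4],ce[i].round(1),p.round(1),np.hypot(*v).round(),np.arctan2(-v[1],-v[0]))
E
```

```text
14.0333 [476.83352545 256.70139853 128.82326626] [3.14155093e+00 1.10548976e-05 6.72045319e-01]
wrist pinp collar [483. 260.  -1.] 0.76
wrist pinp collar [580. 233.   1.] 0.74
wrist pinp collar [442. 162.  -4.] 0.61
wrist pinp collar_screw [574. 274.  12.] 0.87
wrist pinp collar_screw [491. 157.   9.] 0.82
wrist pinp collar_screw [450. 239.  15.] 0.78
top pinp spindle_top [668.  49. 139.] 0.59
top pinp drawer_lip [542.  40.  31.] 0.6
1 [238. 175.] [614.7  44.6  70. ] 55.0 0.10761206697633773
19 [239.2 184.3] [581.3  40.3  70. ] 89.0 0.1153212351638104
```

View pics/w4.png

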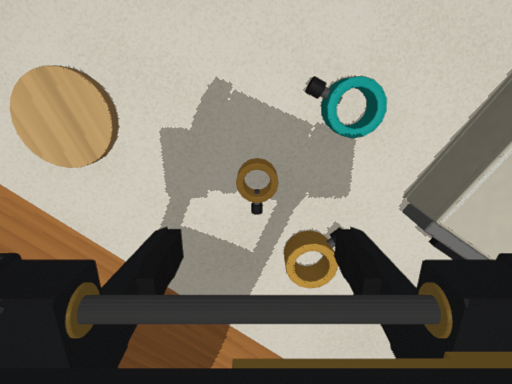

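The spindle dash is now in line with the mark, at about 0.01 rad. The small collar is at (257,179) with its screw straight below at (257,208), so the tool is aligned with it. The other two rings stay clear of the finger path.

```bash
python3 - <<'E'
from h import *
c,s=wrist()
hsv=cv2.cvtColor(c['img'],cv2.COLOR_RGB2HSV)
m=((hsv[...,0]>10)&(hsv[...,0]<28)&(hsv[...,1]>110)).astype(np.uint8);k=np.zeros_like(m);k[150:212,228:286]=1;m*=k
n,_,st,ce=cv2.connectedComponentsWithStats(m);print(st[1:][st[1:,4]>20])
i=1+np.argmax(st[1:,4]);ct=max(cv2.findContours((_==i).astype(np.uint8),0,1)[0],key=cv2.contourArea)
(u,v),ax,an=cv2.fitEllipse(ct);print(u,v,ax,an)
Ti=np.linalg.inv(c['T'])
# match projected model silhouette centre: outline of rings z=0 and z=22
a=np.linspace(0,6.28,80)
def bb(p):
    q=np.array([proj(c,[p[0]+20*np.cos(t),p[1]+20*np.sin(t),z]) for t in a for z in(0,22)]);return np.r_[q.min(0),q.max(0)]
b=st[i];ob=np.r_[b[0],b[1],b[0]+b[2],b[1]+b[3]]
from scipy.optimize import least_squares
r=least_squares(lambda p:bb(p)[[0,1,2]]-ob[[0,1,2]],[480,259]);print(r.x,r.fun,bb(r.x),ob)
T=R.from_euler('xyz',s['orientation']).as_matrix()
print('tool delta',T.T@(np.r_[r.x,0]-s['ee_pos']))
E
```

```text
[[ 236  158   42   45 1024]]
256.7333679199219 180.2508087158203 (40.66946792602539, 43.53570556640625) 179.9454803466797
[476.59462232 257.7334445 ] [-0.43113661  0.02226164  0.43102514] [235.56886339 158.02226164 278.43102514 204.18879417] [236 158 278 203]
tool delta [  0.43015683  -0.98326937 128.73190068]
```

Emit:
servo_tool --commands '[{"tx":0.0004,"ty":-0.001,"tz":0.03,"twist":0,"hand":-1},{"tx":0,"ty":0,"tz":0.03,"twist":0,"hand":-1},{"tx":0,"ty":0,"tz":0.025,"twist":0,"hand":-1},{"tx":0,"ty":0,"tz":0.018,"twist":0,"hand":-1},{"tx":0,"ty":0,"tz":0.01,"twist":0,"hand":-1},{"tx":0,"ty":0,"tz":0.006,"twist":0,"hand":-1},{"tx":0,"ty":0,"tz":0.004,"twist":0,"hand":-1},{"tx":0,"ty":0,"tz":0,"twist":0,"hand":-1},{"tx":0,"ty":0,"tz":0,"twist":0,"hand":-1}]'

```text
t: 15.13
ee_pos: [477.4, 258.0, 6.6]
orientation: [3.141, -0.001, 0.669]
ft_force: [-0.6, -0.3, -0.1]
width: 0.998
grasp_force: 0.0
```

Emit:
servo_tool --commands '[{"tx":0,"ty":0,"tz":0,"twist":0,"hand":1},{"tx":0,"ty":0,"tz":0,"twist":0,"hand":1},{"tx":0,"ty":0,"tz":0,"twist":0,"hand":1},{"tx":0,"ty":0,"tz":0,"twist":0,"hand":1},{"tx":0,"ty":0,"tz":0,"twist":0,"hand":1},{"tx":0,"ty":0,"tz":0,"twist":0,"hand":1},{"tx":0,"ty":0,"tz":0,"twist":0,"hand":1},{"tx":0,"ty":0,"tz":0,"twist":0,"hand":1},{"tx":0,"ty":0,"tz":0,"twist":0,"hand":1},{"tx":0,"ty":0,"tz":0,"twist":0,"hand":1},{"tx":0,"ty":0,"tz":0,"twist":0,"hand":1},{"tx":0,"ty":0,"tz":0,"twist":0,"hand":1}]' --grip_force 30

```text
t: 16.13
ee_pos: [476.6, 257.7, 5.7]
orientation: [-3.142, 0.0, 0.669]
ft_force: [-0.3, -0.7, 0.9]
width: 0.45
grasp_force: 30.0
```

Emit:
servo_tool --commands '[{"tx":0,"ty":0,"tz":-0.02,"twist":0,"hand":1},{"tx":0,"ty":0,"tz":-0.031,"twist":0,"hand":1},{"tx":0,"ty":0,"tz":-0.031,"twist":0,"hand":1},{"tx":0,"ty":0,"tz":-0.031,"twist":0,"hand":1},{"tx":0,"ty":0,"tz":-0.031,"twist":0,"hand":1},{"tx":0,"ty":0,"tz":-0.031,"twist":0,"hand":1},{"tx":0,"ty":0,"tz":0,"twist":0.095,"hand":1},{"tx":0,"ty":0,"tz":0,"twist":0.095,"hand":1},{"tx":0,"ty":0,"tz":0,"twist":0.095,"hand":1},{"tx":0,"ty":0,"tz":0,"twist":0.095,"hand":1},{"tx":0,"ty":0,"tz":0,"twist":0.095,"hand":1},{"tx":0,"ty":0,"tz":0,"twist":0.096,"hand":1}]'

```text
t: 17.13
ee_pos: [476.3, 257.6, 180.4]
orientation: [3.142, 0.001, 0.093]
ft_force: [-0.1, 1.0, -1.2]
width: 0.444
grasp_force: 30.0
```

Emit:
servo_tool --commands '[{"tx":0.0127,"ty":0.028,"tz":0,"twist":0,"hand":1},{"tx":0.0127,"ty":0.028,"tz":0,"twist":0,"hand":1},{"tx":0.0127,"ty":0.028,"tz":0,"twist":0,"hand":1},{"tx":0.0127,"ty":0.028,"tz":0,"twist":0,"hand":1},{"tx":0.0127,"ty":0.028,"tz":0,"twist":0,"hand":1},{"tx":0.0127,"ty":0.028,"tz":0,"twist":0,"hand":1},{"tx":0.0127,"ty":0.028,"tz":0,"twist":0,"hand":1},{"tx":0.0127,"ty":0.028,"tz":0,"twist":0,"hand":1},{"tx":0,"ty":0,"tz":0,"twist":0,"hand":1},{"tx":0,"ty":0,"tz":0,"twist":0,"hand":1},{"tx":0,"ty":0,"tz":0,"twist":0,"hand":1}]'

```text
t: 18.05
ee_pos: [598.9, 45.1, 180.1]
orientation: [-3.141, 0.001, 0.097]
ft_force: [0.4, 0.2, -1.4]
width: 0.444
grasp_force: 30.0
```

```bash
python3 - <<'E'
from h import *
c,s=wrist('w5.png');print(s['t'],s['ee_pos'],s['orientation'],s['width'],s['grasp_force'])
look('wrist',['spindle_top','spinner_seat','spinner','collar','collar_screw'])
for p in([669.5,50.5,138],[669.5,50.5,93]):print(proj(c,p))
E
```

```text
18.05 [598.92119636  45.07335801 180.10816293] [-3.14086343e+00  1.33696705e-03  9.73541580e-02] 0.4442478028616052 29.999940544366837
wrist pinp spindle_top [670.  47. 137.] 0.85
wrist pinp spinner_seat [669.  50.  95.] 0.67
wrist pinp spinner [671.  52.   4.] 0.83
wrist pinp collar [580. 236.   0.] 0.89
wrist pinp collar [598.  48. 175.] 0.79
wrist pinp collar [439. 161.  -2.] 0.65
wrist pinp collar_screw [573. 277.  12.] 0.82
wrist pinp collar_screw [565.  42. 190.] 0.78
wrist pinp collar_screw [492. 158.  12.] 0.68
(np.float64(260.7532746455805), np.float64(111.67068292894982))
(np.float64(260.36582139855983), np.float64(107.44405694243426))
```

View pics/w5.png

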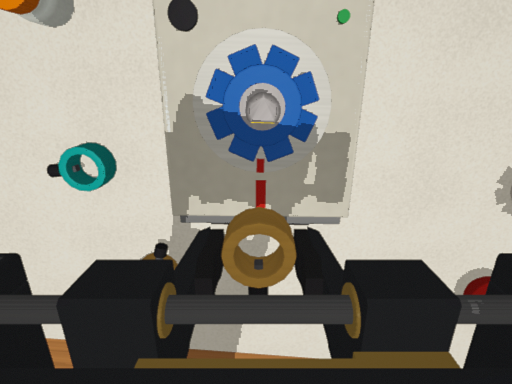

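The spindle top is near (263,107), the flat's edge faces the mark at (261,165-205), and the collar is at (258,245) with its screw towards us. I'll measure the spindle axis precisely.

```bash
python3 - <<'E'
from h import *
c,s=wrist();im=c['img'];hsv=cv2.cvtColor(im,cv2.COLOR_RGB2HSV)
m=((hsv[...,0]>95)&(hsv[...,0]<125)&(hsv[...,1]>120)).astype(np.uint8);m[180:]=0;m[:,:180]=0;m[:,340:]=0;m[:30]=0
h=cv2.convexHull(cv2.findNonZero(m));e=cv2.minEnclosingCircle(h);f=cv2.fitEllipse(h)
print('blue',e,f,at(c,e[0][0]+.5,e[0][1]+.5,90),at(c,f[0][0]+.5,f[0][1]+.5,90))
# inner hole of the blue = washer outline (z~91)
hole=cv2.findContours(1-m,cv2.RETR_LIST,1)[0]
for k in hole:
    a=cv2.contourArea(k)
    if 500<a<4000:
        q=cv2.fitEllipse(k);print('hole',a,q,at(c,q[0][0]+.5,q[0][1]+.5,93))
r=(((hsv[...,0]<8)|(hsv[...,0]>172))&(hsv[...,1]>150)).astype(np.uint8)
n,_,st,ce=cv2.connectedComponentsWithStats(r)
for i in range(1,n):
    if 230<ce[i][0]<290 and st[i,4]>10:
        z=70 if ce[i][1]<175 else 60;p=at(c,*(ce[i]+.5),z);v=[669.5,50.5]-p[:2];print('red',st[i],ce[i],p,np.hypot(*v),np.arctan2(v[1],v[0]))
cv2.imwrite('pics/w5c.png',cv2.resize(im[70:145,212:312][:,:,::-1],(800,600),interpolation=cv2.INTER_CUBIC))
E
```

```text
blue ((262.8658752441406, 103.18228912353516), 58.256282806396484) ((262.4970703125, 103.2160415649414), (111.65616607666016, 116.27713775634766), 5.603346824645996) [672.85530661  49.07534383  90.        ] [672.80006905  49.36584357  90.        ]
hole 1675.5 ((262.67608642578125, 106.87051391601562), (45.50471878051758, 46.91309356689453), 5.6200456619262695) [670.17469363  48.99094502  93.        ]
red [258 159   6  14  81] [260.50617284 165.74074074] [616.22532007  44.95073135  70.        ] 53.562915379406505 0.10378905043737295
red [256 181  10  27 235] [260.95319149 193.5787234 ] [585.22443286  41.2150722   60.        ] 84.78550053742396 0.10973087433751864
```

View pics/w5c.png

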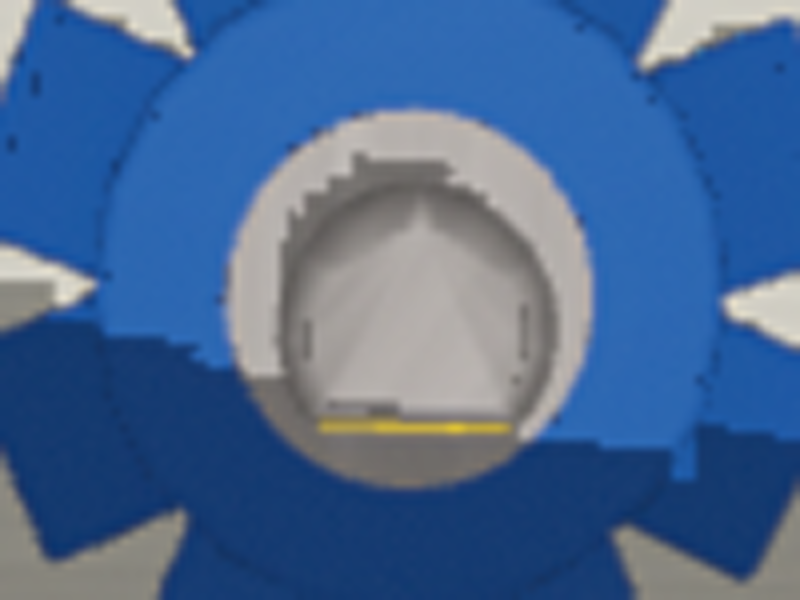

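Fitting the disc puts the spindle top at (264.6,110), the washer fit gives (670.2,49.0), and the earlier pinch compliance gave y of about 49.2. I'll target the axis at (670.2,49.3).

Emit:
servo_tool --commands '[{"tx":0.025,"ty":0.0009,"tz":0,"twist":0,"hand":1},{"tx":0.025,"ty":0.0009,"tz":0,"twist":0,"hand":1},{"tx":0.0214,"ty":0.0009,"tz":0,"twist":0,"hand":1},{"tx":0,"ty":0,"tz":0,"twist":0,"hand":1},{"tx":0,"ty":0,"tz":0.015,"twist":0,"hand":1},{"tx":0,"ty":0,"tz":0.012,"twist":0,"hand":1},{"tx":0,"ty":0,"tz":0.005,"twist":0,"hand":1},{"tx":0,"ty":0,"tz":0,"twist":0,"hand":1},{"tx":0,"ty":0,"tz":0,"twist":0,"hand":1},{"tx":0,"ty":0,"tz":0,"twist":0,"hand":1}]'

```text
t: 19.23
ee_pos: [671.0, 49.0, 149.4]
orientation: [3.141, -0.001, 0.098]
ft_force: [0.4, -0.1, 0.0]
width: 0.446
grasp_force: 30.0
```

Emit:
servo_tool --commands '[{"tx":0,"ty":0,"tz":0.003,"twist":0,"hand":1},{"tx":0,"ty":0,"tz":0.003,"twist":0,"hand":1},{"tx":0,"ty":0,"tz":0.002,"twist":0,"hand":1},{"tx":0,"ty":0,"tz":0,"twist":0,"hand":1}]'

```text
t: 19.57
ee_pos: [670.5, 49.0, 140.2]
orientation: [-3.141, 0.001, 0.098]
ft_force: [-0.4, 0.1, -1.0]
width: 0.447
grasp_force: 30.0
```

Emit:
servo_tool --commands '[{"tx":0,"ty":0,"tz":0.003,"twist":0,"hand":1},{"tx":0,"ty":0,"tz":0.003,"twist":0,"hand":1},{"tx":0,"ty":0,"tz":0.003,"twist":0,"hand":1},{"tx":0,"ty":0,"tz":0,"twist":0,"hand":1},{"tx":0,"ty":0,"tz":0,"twist":0,"hand":1}]'

```text
t: 19.98
ee_pos: [670.7, 49.0, 131.3]
orientation: [-3.141, 0.001, 0.098]
ft_force: [0.3, -0.1, -1.0]
width: 0.45
grasp_force: 30.0
```

Emit:
servo_tool --commands '[{"tx":0,"ty":0,"tz":0.004,"twist":0,"hand":1},{"tx":0,"ty":0,"tz":0.004,"twist":0,"hand":1},{"tx":0,"ty":0,"tz":0.004,"twist":0,"hand":1},{"tx":0,"ty":0,"tz":0.004,"twist":0,"hand":1},{"tx":0,"ty":0,"tz":0.004,"twist":0,"hand":1},{"tx":0,"ty":0,"tz":0.004,"twist":0,"hand":1},{"tx":0,"ty":0,"tz":0.003,"twist":0,"hand":1},{"tx":0,"ty":0,"tz":0,"twist":0,"hand":1}]'

```text
t: 20.65
ee_pos: [670.4, 49.0, 103.7]
orientation: [-3.141, 0.001, 0.098]
ft_force: [-0.3, -0.5, -1.4]
width: 0.444
grasp_force: 30.0
```

Emit:
servo_tool --commands '[{"tx":0,"ty":0,"tz":0.002,"twist":0,"hand":1},{"tx":0,"ty":0,"tz":0.002,"twist":0,"hand":1},{"tx":0,"ty":0,"tz":0.002,"twist":0,"hand":1},{"tx":0,"ty":0,"tz":0,"twist":0,"hand":1},{"tx":0,"ty":0,"tz":0,"twist":0,"hand":1}]' --grip_force 40

```text
t: 21.07
ee_pos: [671.0, 49.0, 98.8]
orientation: [3.142, -0.0, 0.098]
ft_force: [-0.4, 0.3, 0.2]
width: 0.444
grasp_force: 40.0
```

Emit:
servo_tool --commands '[{"tx":0,"ty":0,"tz":0.001,"twist":0,"hand":1},{"tx":0,"ty":0,"tz":0.001,"twist":0,"hand":1},{"tx":0,"ty":0,"tz":0.001,"twist":0,"hand":1},{"tx":0,"ty":0,"tz":0,"twist":0,"hand":1},{"tx":0,"ty":0,"tz":0,"twist":0,"hand":1},{"tx":0,"ty":0,"tz":0,"twist":0,"hand":1}]'

```text
t: 21.57
ee_pos: [671.2, 49.0, 98.6]
orientation: [3.141, -0.001, 0.098]
ft_force: [-8.0, 1.1, 14.2]
width: 0.443
grasp_force: 40.0
```

```bash
python3 - <<'E'
from h import *
cap('scene','s2.png');look('scene',['collar','collar_screw','drawer_lip','spinner_seat'])
s=bot.observe();print(s['t'],s['ee_pos'],s['ft_force'],s['moment'],s['width'],s['grasp_force'])
i=cv2.imread('pics/s2.png');cv2.imwrite('pics/s2c.png',cv2.resize(i[180:285,200:340],(800,600),interpolation=cv2.INTER_CUBIC))
E
```

```text
scene pinp collar [580. 235.   2.] 0.79
scene pinp collar [444. 159.   1.] 0.59
scene pinp collar [674.  47.  86.] 0.58
scene pinp collar_screw [577. 279.  18.] 0.89
scene pinp collar_screw [494. 156.  16.] 0.81
scene pinp collar_screw [635.  43. 105.] 0.48
scene pinp spinner_seat [672.  50.  94.] 0.83
21.8167 [671.155167    48.97212564  98.58791439] [-9.0757398   0.23723677 15.75215122] [0.03090593 1.49911951 0.00176542] 0.44565569348663 40.00341385602951
```

View pics/s2c.png

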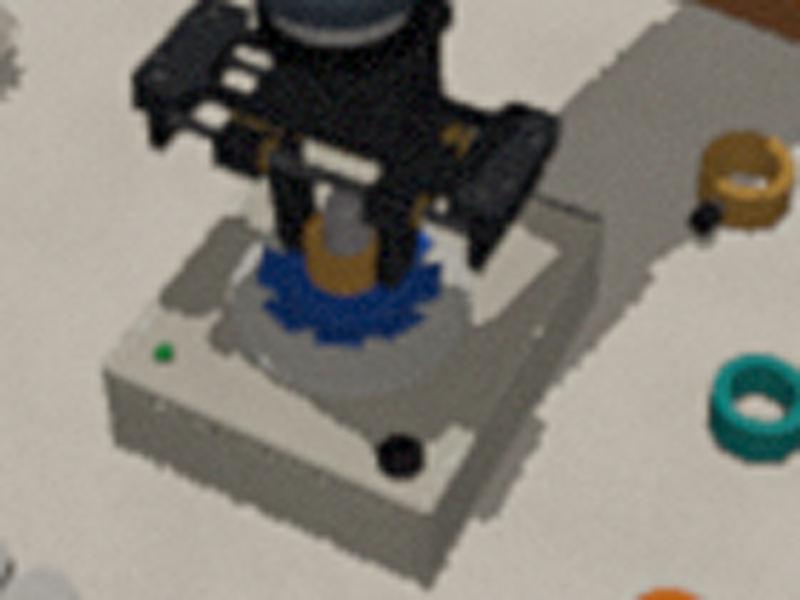

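The collar, at (342,255) in the crop, is down around the spindle at washer level and held between both fingers. Its screw is on the mark's side, and it is pressed down with about 15 N. Handing in.

```bash
python3 -c "
from workcell import bot
print(bot.sign_off())"
```

```text
the job is handed in; nothing more can be done
None
```

I've handed the job in at about 22 s: the drawer is shut, the spindle's flat faces the red mark to about 0.01 rad, and the small brass collar is down on the washer with its screw towards the mark, held at 40 N and pressed down at about 15 N; no verdict came back.

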